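Clamp the sharpening stone in its squeeze-grip holder

ROBOT

A 7-joint arm with a two-finger parallel gripper is mounted at the origin on a cart in front of the work surface, level with it; the furniture and walls round the work are solid. World frame = base frame: x ahead of the robot, y to its left, z up, the work surface at z = 0. Lengths are in m, angles in rad, forces in N, time in s.
With the tool pointing down it reaches from about 0.4 to 0.9 m from the base axis. Payload 5.5 kg.
Tool frame: the origin (TCP) lies at the very end of the fingers, on their centre line; the grasp point (between the pads) lies 19 mm behind it; z points along the fingers, y is the line along which they close (so a half turn about z gives the same grasp; the last joint's range is limited). The gripper opens to 92 mm and grips with 3 to 60 N. Pads are 19 mm wide; open, the fingers measure 130 mm over their backs; the gripper's body (75 mm by 190 mm) begins 47 mm behind the grasp point.
Start: joints at [1.393, 0.501, -0.427, 1.55, 0.221, 1.138, -0.21], TCP at [0.277, -0.588, 0.188] pointing down, gripper open.
Joint ranges: [-2.88, 2.88], [-0.31, 2.03], [-1.54, 1.56], [0.2, 2.42], [-1.41, 4.55], [0.19, 2.02], [-2.57, 2.57]. Speed limits (rad/s): [2.57, 2.57, 3.14, 3.14, 3.14, 3.14, 3.14].

INTERFACE

Orientations are given as a rotation vector (axis times angle).
In Python, from rig import status, viewer, ticket gives the robot as it stands.
- The arm moves only by the tool step_arm, never from a script. Its argument "plan" is a list that holds one entry, the list of rows, each a list of 7 numbers: the shift along the tool's x, y, z in mm, then the turn, a rotation vector about the tool's x, y, z in degrees, then the finger opening in mm, from 0 to 91.8. A call has 1 to 20 rows; each row is the pose to reach, as a shift and turn from the pose commanded when the call began, along the tool's axes at that moment; what a row does not reach only later rows make up. A row lasts 1/10 s, in which the tool goes at most 50 mm and 8.59 degrees, less where a joint would pass 70% of its speed; a pose out of reach is approached as far as the arm can. A call with a gripper value outside its range is refused whole. The fingers move at their own pace and stop on an object; "newtons" is the grip in N (left out, the last holds). Time passes only in rows, so rows that repeat a pose let the fingers close. It gives the time, the measured TCP pose, the force, the opening and the grip force at its end, in the units of the state.
- status.observe(): the state, without advancing time (a new reading comes with each control period).
- viewer.snapshot(name): name is "scene" or "top"; returns a dict with "pixels" (384x512x3 uint8, blue, green, red), "intrinsics" (3x3 intrinsics, pixels), "position" and "attitude" of the camera in the world. Camera axes: x right, y up, looking along -z (the intrinsics and any distortion apply to the point x, -y, -z); pixel columns grow to the right and rows downward; lengths in m; the calibration is good to about 2 mm. A picture is of the moment at which its call begins. There is no depth.
- ticket.finish_job(): hands the job in; it is judged then, once.
The state is a dict: "t": time; "q": joint angles; "qd": joint speeds; "joint_efforts": joint torques, N m; "tool_pos": TCP position; "orientation": TCP orientation; "wrist_force": force on the tool from outside, world axes, zero at the start; "moment": the same for the moment, N m; "width": finger opening in m; "gripper_force": force on a finger pad.
Only numpy, scipy, OpenCV 4.12 (cv2) and the standard library are available. Lean on these libraries where they do the work, as an engineer would, in place of code of your own. Each camera call takes 0.05 s, during which the arm holds its last target. There are 200 camera calls.

TASK

Take the spice jar out of the sharpening-stone holder and stand it upright on the bare counter. Then pump the holder's two grey squeeze levers together, letting them spring back between strokes and moving the jaw by the levers alone, until the sprung jaw pad has pushed the stone against the end stop and grips it firmly, with the pad's springs clearly pressed in but never anywhere near fully home, which would crack the stone. Finish while still squeezing the levers, with the stone gripped, and leave the timers and the little dish where they are.

Things in the scene. Friction and masses are not known exactly. Their poses are not given: they have to be found in the camera images.
- holder: stone holder, fixed: steel bed 100 mm wide (x) by 272 mm long (y -147 to 125), top 10 mm above the counter. From +y to -y: end stop, loose stone, gap with the jar, moving jaw with sprung pad, black grip housing (43 mm wide, 103 mm high) with two grey squeeze levers. Origin on the counter; +y is the clamping direction. The jaw's bar (10 mm square, 29 mm high) reaches back to y = -243 at most
- grip (a point): point midway between the two squeeze levers at the height to squeeze: y = -115 mm in the holder's frame, 133 mm above the counter, axes as the holder's. Each lever is a shank (pivot 96 mm up) under a round grey grip bar, 16 mm thick, 40 mm long along x, one on the +y, one on the -y side; squeeze the bars along y. They measure 64 mm over all when relaxed, 34 mm fully squeezed
- levers (a joint): angle of the levers, geared together: 0 relaxed (sprung back), 0.37 rad fully squeezed. A full stroke moves the jaw about 16 mm towards the stone; on the way back it stays (ratchet; under load it settles back up to 3 mm). Moving them takes 4 to 6 N on each; each further newton on each gives about 1.5 N at the jaw: 12 to 18 N per finger grips well, over 22 N may crack the stone
- front_lever: front squeeze lever, on the +y side; origin on its pivot, 96 mm above the counter
- rear_lever: rear squeeze lever, on the -y side; origin on its pivot, 96 mm above the counter
- jaw_travel (a joint): travel of the moving jaw (steel, 70 mm wide, top 39 mm above the counter) towards the end stop, 0 to 0.112 m, starts at 0.003 to 0.016; the free pad meets a stone that touches the stop at about 0.093. Drive it by the levers only
- pad_press (a joint): how far the sprung rubber-faced pad on the front of the jaw is pressed back: 0 free, 0.012 m fully home; spring 2.8 N per mm. 3 to 8 mm is a good grip; beyond 9.5 mm the stone cracks
- jaw: the moving steel jaw with its bar; its origin lies at the holder's origin plus the jaw's travel along y
- pad: the sprung pad; origin as the jaw's, moved by its own press
- pad_face (a point): centre of the pad's front face (66 mm by 22 mm), 26 mm above the counter; moves with jaw and pad
- end_stop: steel stop, 80 mm wide and 26 mm high, fixed on the bed; origin under its centre; its rubber face towards the stone lies at y = 110 mm in the holder's frame
- stone: sharpening stone, two-layer grey block 130 mm (its x) by 50 mm (its y, clamped) by 28 mm high, 0.42 kg, loose across the bed 3 to 12 mm short of the end stop; origin under its centre. The jaw pushes it up to the stop
- jar: spice jar with a dark lid, round, 44 mm diameter, 105 mm tall, about 0.11 kg, standing on the bed in the gap between pad and stone; origin under its centre, z up. The counter at the left beyond the sauce bowl (x 0.50 to 0.58, y 0.36 to 0.44) is bare
- timer_a: kitchen timer, 78 x 68 x 84 mm, bystander; origin under its centre
- timer_b: second kitchen timer, 78 x 68 x 84 mm, bystander; origin under its centre
- dish: small white dip dish, 70 mm wide, 19 mm high, bystander; origin under its centre

How it is judged:
On the way, in this order (a step that is already met when the one before it is completed fails the run):
1. the jar stands upright on the counter, let go (height (world z) of jar between -0.01 and 0.006 m and angle between jar's own z axis and vertical below 0.15 rad and contact force between the fingers and jar below 0.1 N and linear speed of jar below 0.03 m/s), for 0.2 s.
2. the pad has been pumped up against the stone (contact force between stone and pad above 1 N), for 0.1 s.
At the end, for the whole second after the job is handed in: The jar stands upright on the counter, off the holder, let go and at rest; the stone lies flat and still between end stop and pad, each pressing it with more than 4 N, the pad pressed in by 2 to 9.5 mm; the fingers still press a squeeze lever with more than 2 N (all of step 1 and value of joint pad_press between 0.002 and 0.0095 m and contact force between each of pad, end_stop and stone above 4 N and angle between stone's own z axis and vertical below 0.08 rad and linear speed of stone below 0.01 m/s and (contact force between the fingers and front_lever above 2 N or contact force between the fingers and rear_lever above 2 N)); the arm keeps its last pose, push and grip.
It fails at once if the pad is pressed in by more than 9.5 mm (the stone cracks) (value of joint pad_press above 0.0095 m).
It fails at once if the jaw, its bar or its pad is pushed by the robot itself (more than 4 N) instead of by the levers (contact force between any of the fingers, the arm and jaw above 4 N).
It fails at once if the jar is tipped over (angle between jar's own z axis and vertical above 0.6 rad).
It fails at once if a timer or the dish is moved by more than 3 cm (distance of any of timer_a, timer_b, dish from where it was at the start of the episode above 0.03 m).
It also fails if it takes over 72 s, if anything falls off the work surface, if the arm or the gripper's body presses on something with over 40 N, if the wrist force passes 120 N, or if a joint passes its speed limit or range.

## Working session

There is one attempt and no reset: what is moved stays moved. The work goes in short steps, Python scripts to look and compute and a tool call to move; the robot and the scene stay as the last step left them, time stands still between calls to the robot, and variables do not carry over. Pictures are saved under pics/ and viewed, at most 10 in all, crops included, and the job is handed in when it is done.

Besides the shell and the picture viewer there is one more tool, called after "Request:" as name(argument=value, ...) on one line, values as JSON. step_arm: Moves the arm, as the interface text tells. Its arguments: {"type":"object","properties":{"plan":{"type":"array"},"newtons":{"type":"number"}},"required":["plan"]}

```bash
mkdir -p pics
cat > h.py <<'E'
import numpy as np,cv2
from rig import status,viewer,ticket
from scipy.spatial.transform import Rotation as R
def rot(a):
    a=np.array(a,float)
    if a.shape==(3,3): return a
    return R.from_rotvec(a).as_matrix() if a.size==3 else R.from_quat(a).as_matrix()
def ray(s,uv):
    K=np.array(s["intrinsics"]); d=np.linalg.inv(K)@[uv[0],uv[1],1]; d=d*[1,-1,-1]
    return np.array(s["position"]),rot(s["attitude"])@d
def plane(s,uv,z):
    p,d=ray(s,uv); return p+d*(z-p[2])/d[2]
def proj(s,P):
    c=rot(s["attitude"]).T@(np.array(P)-s["position"]); c=c*[1,-1,-1]; q=np.array(s["intrinsics"])@c; return q[:2]/q[2]
E
python3 - <<'E'
from h import *
for n in("scene","top"):
    s=viewer.snapshot(n); cv2.imwrite(f"pics/{n}0.png",s["pixels"])
    print(n,{k:(np.array(v).round(4).tolist()) for k,v in s.items() if k!="pixels"})
print(status.observe())
E
```

```text
scene {'intrinsics': [[416.4706, 0.0, 252.4728], [0.0, 416.4706, 183.408], [0.0, 0.0, 1.0]], 'position': [0.2716, 0.5869, 0.6627], 'attitude': [0.2647, -1.2418, -2.504]}
top {'intrinsics': [[437.6369, 0.0, 258.3206], [0.0, 437.6369, 185.8898], [0.0, 0.0, 1.0]], 'position': [0.4552, -0.1203, 1.0335], 'attitude': [0.0628, -0.0731, -1.5748]}
{'t': 0.1, 'q': array([ 1.39322755,  0.50176027, -0.42677567,  1.55133239,  0.22082058,
        1.13831221, -0.21028305]), 'qd': array([ 0.00027194, -0.0020382 , -0.0004674 , -0.00268696,  0.00148494,
       -0.00133505,  0.00106612]), 'joint_efforts': array([-1.09118558e-02, -5.67872357e+01, -5.83826423e+00, -2.79913044e+01,
       -6.89800945e-02,  2.40563485e-02, -1.61964788e-07]), 'tool_pos': array([ 0.27695592, -0.58727219,  0.18678089]), 'orientation': array([-3.06391336e+00, -6.86457093e-01,  5.59471117e-04]), 'wrist_force': array([-0.7698023 , -0.47598607, -0.76238812]), 'moment': array([ 0.00327406, -0.01740659, -0.03996298]), 'gripper_force': 0.0, 'width': 0.09191157626381595}
```

View pics/scene0.png

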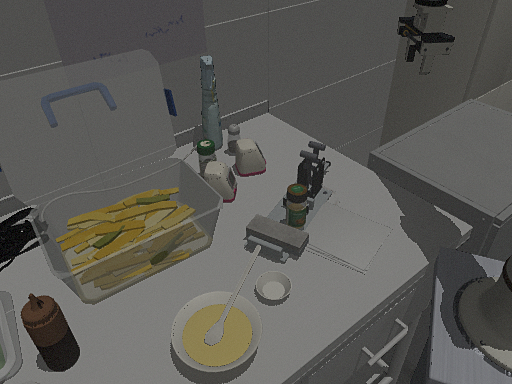

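View pics/top0.png

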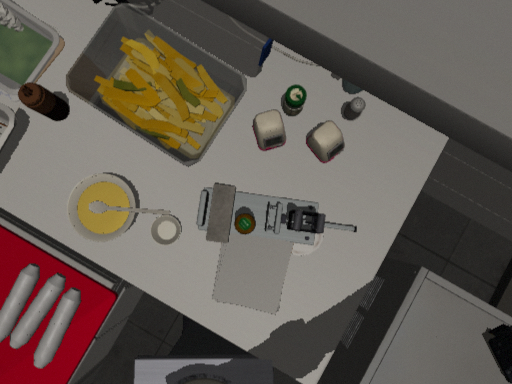

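The top view shows the end stop (205,210), stone (221,212), jar (245,223), jaw (273,217), housing and levers (305,220), and bar end (355,229). The timers are at (269,130) and (325,142), the dish at (166,230), and the bare target patch is near the left edge. I'll enlarge both views.

Run:
```python
from h import *
a=cv2.imread("pics/top0.png")[170:265,185:365]; b=cv2.imread("pics/scene0.png")[130:270,230:400]
a=cv2.resize(a,None,fx=4.4,fy=4.4,interpolation=cv2.INTER_CUBIC);b=cv2.resize(b,None,fx=4,fy=4,interpolation=cv2.INTER_CUBIC)
cv2.imwrite("pics/c1.png",cv2.convertScaleAbs(a,alpha=1.5)); cv2.imwrite("pics/c2.png",cv2.convertScaleAbs(b,alpha=1.7))
s=viewer.snapshot("top");print(proj(s,[.54,.40,0]),proj(s,[.5,.36,0]),proj(s,[.58,.44,0]))
```

```text
[ 35.03116086 188.98785162] [ 51.42297203 205.84440788] [ 18.74005336 172.23485422]
```

View pics/c1.png

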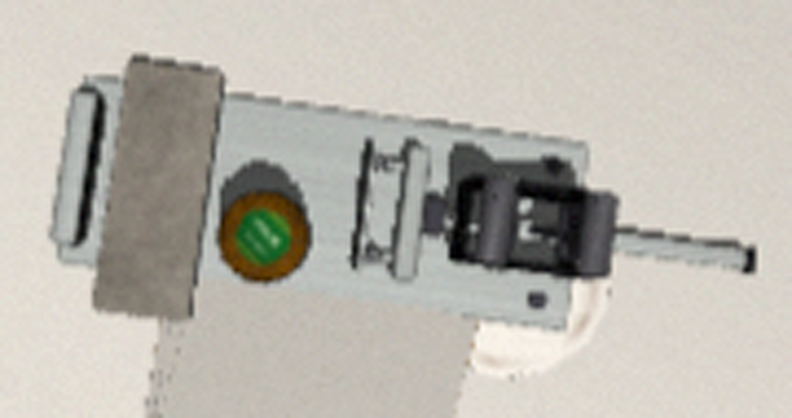

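View pics/c2.png

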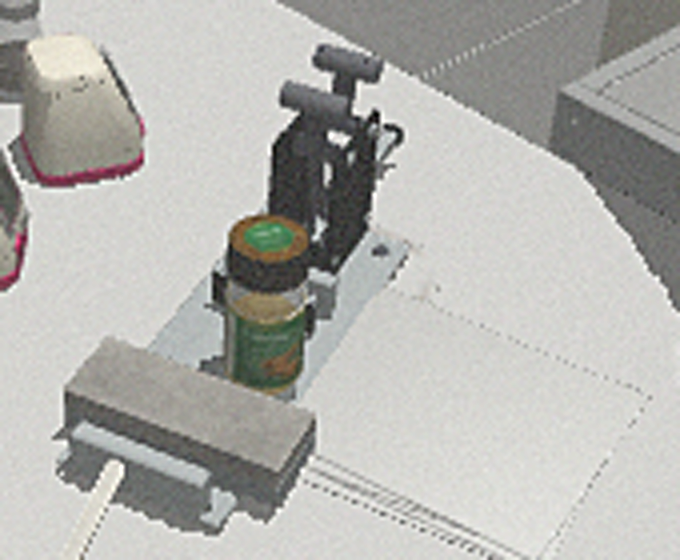

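Crop 1 gives the bed corners at (85,75), (588,143), (568,330) and (57,262), the jar lid centre at (265,236), and the bars at (495,222) and (598,235). Crop 2 has the jar lid at (268,238) and the bars at (322,110) and (348,63).

Run:
```python
from h import *
s=viewer.snapshot("top"); c=viewer.snapshot("scene")
f=lambda x,y:(185+x/4.4-.4,170+y/4.4-.4); g=lambda x,y:(230+x/4-.4,130+y/4-.4)
C=[plane(s,f(*p),.01) for p in[(85,75),(588,143),(568,330),(57,262)]]
for p in C:print(p.round(4))
ax=((C[0]+C[3])-(C[1]+C[2]))[:2]; L=np.linalg.norm(ax)/2; ax/=2*L; yaw=np.arctan2(ax[1],ax[0])-np.pi/2
ctr=np.mean(C,0)[:2]; O=ctr+ax*.011
print("len",L,"wid",np.linalg.norm(C[0]-C[3]),np.linalg.norm(C[1]-C[2]),"yaw",np.degrees(yaw),"O",O,"ypred grip",O-.115*ax)
def tri(a,b):
    p,d=ray(s,a);q,e=ray(c,b); t=np.linalg.lstsq(np.c_[d,-e],q-p,rcond=None)[0]; A=p+d*t[0];B=q+e*t[1]; return (A+B)/2,np.linalg.norm(A-B)
print("front",plane(s,f(495,222),.141),plane(s,f(495,222),.133),tri(f(495,222),g(322,108)))
print("rear",plane(s,f(598,235),.133),tri(f(598,235),g(348,62)))
print("jar",plane(s,f(265,236),.105),tri(f(265,236),g(268,236)))
for P in[(.54,.40)]: print(P)
T=lambda p:((p[:2]-O)@np.array([[ax[1],ax[0]],[-ax[0],ax[1]]]))
for n,p,z in[("padface",(360,205),.037),("stone L",(122,185),.038),("stone R",(208,190),.038),("timer",(0,0),0),("bar end",(755,258),.029)]:
    print(n,T(plane(s,f(*p),z)).round(4))
for uv in[(269,130),(325,142)]:print("timer",plane(s,uv,.08))
print("dish",plane(s,(166,230),.015),"bowl",plane(s,(103,208),.05),"mill top",plane(s,(32,95),.15))
o=status.observe();r=R.from_rotvec(o["orientation"]).as_matrix();print(r.round(3),o["t"])
```

```text
[5.428e-01 4.000e-04 1.000e-02]
[ 0.5052 -0.2674  0.01  ]
[ 0.4065 -0.2551  0.01  ]
[0.4437 0.0146 0.01  ]
len 0.2713095362995251 wid 0.10014363365093593 0.09945262811158703 yaw -7.922608780463322 O [ 0.4760388  -0.11597765] ypred grip [ 0.46018773 -0.22987999]
front [ 0.46244846 -0.20487217  0.141     ] [ 0.46251336 -0.20563041  0.133     ] (array([ 0.46039641, -0.20648029,  0.12961651]), np.float64(0.0044169793843981476))
rear [ 0.45621462 -0.25361844  0.133     ] (array([ 0.45591354, -0.25350391,  0.13427091]), np.float64(0.0006168157521385014))
jar [ 0.4566202  -0.09765222  0.105     ] (array([ 0.45656833, -0.09792071,  0.11563018]), np.float64(7.382849872007396e-05))
(0.54, 0.4)
padface [ 0.0004 -0.0293]
stone L [-0.0057  0.0938]
stone R [-0.0023  0.0494]
timer [0.0849 0.177 ]
bar end [ 0.0006 -0.2367]
timer [ 0.66184854 -0.15104821  0.08      ]
timer [ 0.63446139 -0.27453506  0.08      ]
dish [0.44214277 0.08685528 0.015     ] bowl [0.49241723 0.22135856 0.05      ] mill top [0.72167398 0.33818834 0.15      ]
[[ 0.904  0.427 -0.   ]
 [ 0.427 -0.904  0.001]
 [ 0.    -0.001 -1.   ]] 0.25
```

```bash
cat >> h.py <<'E'
def goal(P,yaw,o=None):
    o=o or status.observe(); r=R.from_rotvec(o["orientation"]).as_matrix()
    y=np.array([np.cos(np.radians(yaw)),np.sin(np.radians(yaw)),0]); z=np.array([0,0,-1.]); G=np.c_[np.cross(y,z),y,z]
    print("shift mm",(r.T@(np.array(P)-o["tool_pos"])*1000).round(1),"turn deg",np.degrees(R.from_matrix(r.T@G).as_rotvec()).round(1))
E
python3 - <<'E'
from h import *
goal([.4566,-.0977,.20],-7.9)
E
```

```text
shift mm [ 371.3 -366.4  -12.4] turn deg [ -0.   -0.  -56.8]
```

Request:
step_arm(plan=[[[10,-10,-20,0,0,-2,91],[30,-30,-25,0,0,-6,91],[60,-60,-25,0,0,-12,91],[90,-90,-25,0,0,-18,91],[120,-120,-25,0,0,-24,91],[150,-148,-25,0,0,-30,91],[180,-178,-25,0,0,-36,91],[210,-208,-20,0,0,-42,91],[240,-237,-20,0,0,-47,91],[270,-267,-15,0,0,-51,91],[300,-297,-13,0,0,-54,91],[330,-326,-12,0,0,-56,91],[355,-350,-12,0,0,-56.8,91],[371,-366,-12,0,0,-56.8,91],[371,-366,-12,0,0,-56.8,91],[371,-366,-12,0,0,-56.8,91],[371,-366,-12,0,0,-56.8,91]]])

```text
t: 1.95
tool_pos: [0.4562, -0.0999, 0.1996]
orientation: [2.372, 2.06, -0.001]
wrist_force: [-0.0, -0.5, -0.4]
width: 0.0911
gripper_force: 0.0
```

Run:
```python
from h import *
o=status.observe();print(o["t"],o["q"].round(2),o["wrist_force"].round(1)); goal([.4566,-.0977,.065],-7.9)
```

```text
1.95 [ 0.96  0.22 -0.89  1.97  0.2   1.05 -0.16] [-0.  -0.5 -0.4]
shift mm [2.300e+00 1.000e-01 1.346e+02] turn deg [-0.   0.  -0.1]
```

Request:
step_arm(plan=[[[2,0,20,0,0,0,91],[2,0,45,0,0,0,91],[2,0,70,0,0,0,91],[2,0,95,0,0,0,91],[2,0,115,0,0,0,91],[2,0,128,0,0,0,91],[2,0,134,0,0,0,91],[2,0,134,0,0,0,91],[2,0,134,0,0,0,70],[2,0,134,0,0,0,55],[2,0,134,0,0,0,46],[2,0,134,0,0,0,42],[2,0,134,0,0,0,36],[2,0,134,0,0,0,36],[2,0,134,0,0,0,36],[2,0,134,0,0,0,36]]], newtons=12)

```text
t: 3.55
tool_pos: [0.457, -0.0965, 0.0658]
orientation: [2.37, 2.062, 0.0]
wrist_force: [-0.1, 0.0, 1.7]
width: 0.0435
gripper_force: 12.0
```

Run:
```python
from h import *
goal([.455,-.0977,.20],-7.9)
o=status.observe()
for P in([.47,.15,.2],[.54,.40,.2],[.54,.40,.0545]): goal(P,-7.9)
```

```text
shift mm [  -1.4   -1.9 -134.2] turn deg [ 0.  0. -0.]
shift mm [ 246.   -21.2 -134.2] turn deg [ 0.  0. -0.]
shift mm [ 503.2   13.6 -134.2] turn deg [ 0.  0. -0.]
shift mm [503.2  13.6  11.3] turn deg [ 0.  0. -0.]
```

Request:
step_arm(plan=[[[0,0,-10,0,0,0,36],[0,0,-30,0,0,0,36],[0,0,-55,0,0,0,36],[0,0,-80,0,0,0,36],[0,0,-105,0,0,0,36],[0,0,-125,0,0,0,36],[10,0,-134,0,0,0,36],[30,-1,-134,0,0,0,36],[55,-3,-134,0,0,0,36],[85,-6,-134,0,0,0,36],[115,-9,-134,0,0,0,36],[145,-12,-134,0,0,0,36],[175,-15,-134,0,0,0,36],[205,-18,-134,0,0,0,36],[235,-20,-134,0,0,0,36],[265,-20,-134,0,0,0,36],[295,-15,-134,0,0,0,36],[325,-10,-134,0,0,0,36],[350,-5,-134,0,0,0,36],[360,-3,-134,0,0,0,36]]])

```text
t: 5.55
tool_pos: [0.5027, 0.2641, 0.1995]
orientation: [-2.364, -2.065, -0.001]
wrist_force: [-1.0, -0.0, -1.5]
width: 0.0438
gripper_force: 12.0
```

Run:
```python
from h import *
s=viewer.snapshot("scene");cv2.imwrite("pics/s2.png",s["pixels"])
goal([.54,.40,.2],-7.9); goal([.54,.40,.0555],-7.9)
o=status.observe(); print(o["q"].round(2),o["width"],o["tool_pos"])
```

```text
shift mm [ 1.394e+02  1.850e+01 -1.000e-01] turn deg [-0.1 -0.1  0.2]
shift mm [139.   18.7 144.4] turn deg [-0.1 -0.1  0.2]
[ 0.19  0.47 -0.95  1.74  0.41  1.15 -1.01] 0.043732677834868706 [0.50293902 0.26438074 0.19954546]
```

View pics/s2.png

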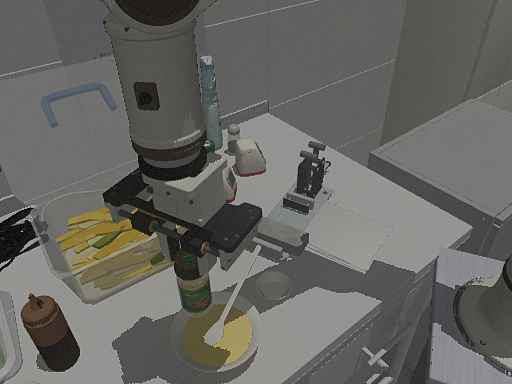

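The jar hangs upright in the fingers at (193,280), over the bowl. I'll carry it on to the bare patch, set it down and release it.

Request:
step_arm(plan=[[[15,2,0,0,0,0,36],[40,5,0,0,0,0,36],[65,9,0,0,0,0,36],[90,12,0,0,0,0,36],[115,15,0,0,0,0,36],[132,18,0,0,0,0,36],[139,18.5,10,0,0,0,36],[139,18.5,30,0,0,0,36],[139,18.5,55,0,0,0,36],[139,18.5,80,0,0,0,36],[139,18.5,105,0,0,0,36],[139,18.5,122,0,0,0,36],[139,18.5,132,0,0,0,36],[139,18.5,137,0,0,0,36],[139,18.5,140,0,0,0,36],[139,18.5,142,0,0,0,36],[139,18.5,143,0,0,0,36],[139,18.5,143,0,0,0,36]]])

```text
t: 7.4
tool_pos: [0.5416, 0.3958, 0.0573]
orientation: [2.37, 2.062, 0.002]
wrist_force: [0.4, 0.2, -0.7]
width: 0.0431
gripper_force: 12.0
```

Run:
```python
from h import *
goal([.54,.40,.0555],-7.9)
```

```text
shift mm [ 3.9 -2.2  1.8] turn deg [ 0. -0. -0.]
```

Request:
step_arm(plan=[[[0,0,1,0,0,0,36],[0,0,1.5,0,0,0,36],[0,0,1.5,0,0,0,36],[0,0,1.5,0,0,0,45],[0,0,1.5,0,0,0,50],[0,0,1.5,0,0,0,60],[0,0,1.5,0,0,0,75],[0,0,1.5,0,0,0,90],[0,0,1.5,0,0,0,90],[0,0,1.5,0,0,0,90],[0,0,-10,0,0,0,90],[0,0,-30,0,0,0,90],[0,0,-60,0,0,0,90],[0,0,-95,0,0,0,90],[0,0,-130,0,0,0,90],[0,0,-155,0,0,0,90],[0,0,-160,0,0,0,90]]])

```text
t: 9.1
tool_pos: [0.5427, 0.398, 0.223]
orientation: [2.369, 2.062, 0.013]
wrist_force: [0.1, 0.5, -0.2]
width: 0.09
gripper_force: 0.0
```

Run:
```python
from h import *
goal([.4600,-.2299,.23],-97.9)
```

```text
shift mm [-633.2    4.7  -10.8] turn deg [-0.  -0.5 90. ]
```

Request:
step_arm(plan=[[[-15,0,-5,0,0,3,90],[-45,0,-10,0,0,9,90],[-85,0,-10,0,0,15,90],[-125,0,-10,0,0,21,90],[-165,1,-10,0,0,27,90],[-205,1,-10,0,0,33,90],[-245,1,-10,0,0,39,90],[-285,2,-10,0,0,45,90],[-325,2,-10,0,0,51,90],[-365,2,-10,0,0,57,90],[-405,3,-10,0,0,63,90],[-445,3,-10,0,0,69,90],[-485,3,-10,0,0,75,90],[-525,4,-10,0,0,80,90],[-560,4,-10,0,0,84,90],[-590,4,-10,0,0,87,90],[-615,5,-10,0,0,89,90],[-628,5,-10,0,0,90,90],[-633,5,-10,0,0,90,90],[-633,5,-10,0,0,90,90]]])

```text
t: 11.1
tool_pos: [0.4587, -0.2316, 0.2265]
orientation: [-3.133, 0.217, 0.0]
wrist_force: [0.3, 0.4, 0.2]
width: 0.0899
gripper_force: 0.0
```

Run:
```python
from h import *
s=viewer.snapshot("scene");cv2.imwrite("pics/s3.png",s["pixels"])
o=status.observe();print(o["q"].round(2),o["width"]); goal([.4600,-.2299,.115],-97.9)
t=viewer.snapshot("top"); print("jar exp px",proj(s,[.543,.398,.105]),proj(s,[.543,.398,0.0]))
```

```text
[ 0.82  0.22 -0.47  1.84  0.11  1.11 -1.39] 0.08985286436108762
shift mm [  0.8  -0.9 111.6] turn deg [-0.1  0.   0.1]
jar exp px [125.08937419 393.0012631 ] [139.34337766 427.8098472 ]
```

View pics/s3.png

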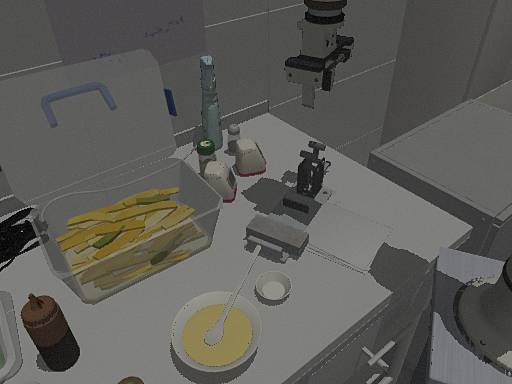

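The holder is clear, the dish and timers are unmoved, and the jar's lid top shows at the lower edge near (130,380) as expected. Next I descend over the levers and make the first stroke.

Request:
step_arm(plan=[[[1,-1,20,0,0,0,91],[1,-1,45,0,0,0,91],[1,-1,70,0,0,0,91],[1,-1,90,0,0,0,91],[1,-1,104,0,0,0,91],[1,-1,111,0,0,0,91],[1,-1,112,0,0,0,91],[1,-1,112,0,0,0,80],[1,-1,112,0,0,0,70],[1,-1,112,0,0,0,62],[1,-1,112,0,0,0,55],[1,-1,112,0,0,0,48],[1,-1,112,0,0,0,41],[1,-1,112,0,0,0,34],[1,-1,112,0,0,0,32],[1,-1,112,0,0,0,32]]], newtons=10)

```text
t: 12.8
tool_pos: [0.4599, -0.2313, 0.1147]
orientation: [-3.134, 0.218, 0.0]
wrist_force: [0.2, 0.0, -0.1]
width: 0.0326
gripper_force: 0.0
```

```bash
cat > jaw.py <<'E'
import sys; from h import *
n=sys.argv[1]; s=viewer.snapshot("top"); a=cv2.resize(s["pixels"][170:265,185:365],None,fx=4.4,fy=4.4,interpolation=cv2.INTER_CUBIC)
cv2.imwrite(f"pics/{n}.png",cv2.convertScaleAbs(a,alpha=1.5)); j=s["pixels"][150:210,0:75]
o=status.observe();print(o["t"],o["width"],o["gripper_force"],o["wrist_force"].round(1))
# grey profile along the holder axis, x=+20mm, z=.038
O=np.array([.4760,-.1160]);ax=np.array([.138,.9905]);px=np.array([.9905,-.138])
g=cv2.cvtColor(s["pixels"],cv2.COLOR_BGR2GRAY)
print([int(g[int(round(v)),int(round(u))]) for y in np.arange(-.08,.06,.003) for u,v in[proj(s,np.r_[O+px*-.025+ax*y,.038])]])
E
python3 jaw.py j1
```

```text
12.85 0.032116281707267595 0.0 [-0.4 -0.3 -0.1]
[13, 12, 10, 11, 9, 11, 13, 9, 11, 20, 33, 34, 32, 34, 30, 32, 30, 31, 25, 52, 57, 91, 139, 137, 138, 137, 139, 136, 138, 137, 137, 138, 138, 139, 140, 137, 137, 138, 137, 138, 138, 138, 137, 114, 90, 95, 93]
```

View pics/j1.png

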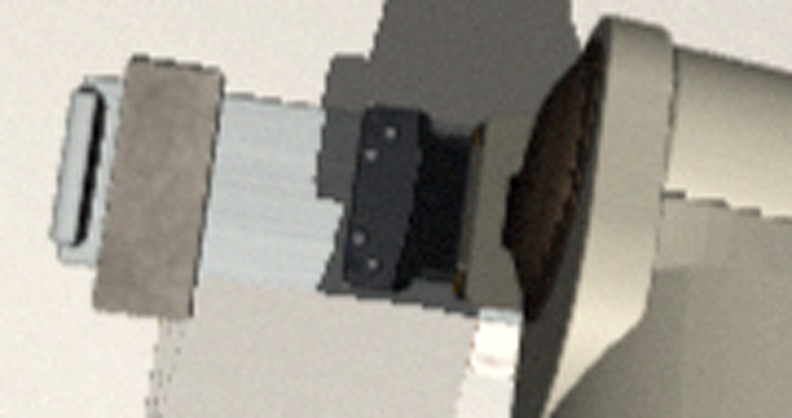

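```bash
cat > look.py <<'E'
import sys; from h import *
s=viewer.snapshot("scene"); a=cv2.resize(s["pixels"][110:260,235:355],None,fx=4,fy=4,interpolation=cv2.INTER_CUBIC)
cv2.imwrite(f"pics/{sys.argv[1]}.png",cv2.convertScaleAbs(a,alpha=2.2)); o=status.observe();print(o["t"],o["width"],o["gripper_force"])
E
python3 look.py k1
```

```text
12.9 0.03181359848466418 0.0
```

View pics/k1.png

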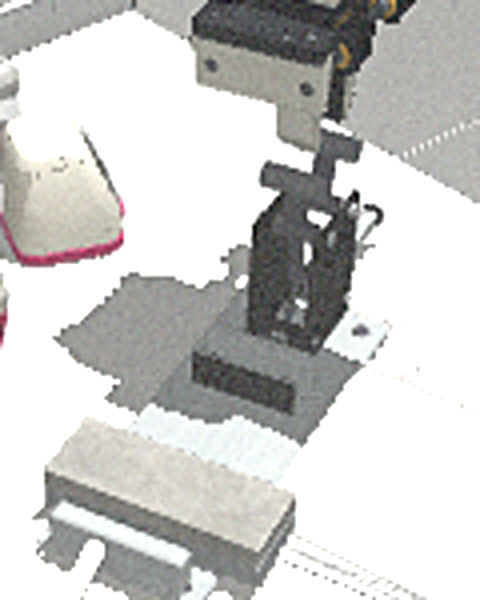

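Run:
```python
from h import *
s=viewer.snapshot("scene"); o=status.observe(); r=rot(o["orientation"]); y=r[:,1]; print(o["tool_pos"],o["width"],r.round(3).tolist())
crop=lambda P:((proj(s,P)-[235,110])*4).round(0)
p=o["tool_pos"]
for w in(-.016,-.045,.016,.045): print(w,crop(p+y*w),crop(p+y*w-[0,0,-.03]))
O=np.array([.4760,-.1160]);ax=np.array([.138,.9905]);px=np.array([.9905,-.138])
for h in(-.091,-.139): print("bar ends",[crop(np.r_[O+ax*h+px*k,.133]) for k in(-.02,0,.02)])
a=s["pixels"][125:175,290:345]; cv2.imwrite("pics/k2.png",cv2.convertScaleAbs(cv2.resize(a,None,fx=11,fy=11,interpolation=cv2.INTER_CUBIC),alpha=2.2))
```

```text
[ 0.45990905 -0.23123959  0.11470642] 0.03197440410655861 [[0.99, -0.138, -0.0], [-0.138, -0.99, 0.0], [-0.0, -0.0, -1.0]]
-0.016 [296. 199.] [300. 156.]
-0.045 [276. 224.] [279. 180.]
0.016 [318. 173.] [321. 130.]
0.045 [337. 150.] [340. 108.]
bar ends [array([324., 190.]), array([292., 181.]), array([260., 172.])]
bar ends [array([356., 150.]), array([324., 142.]), array([293., 133.])]
```

View pics/k2.png

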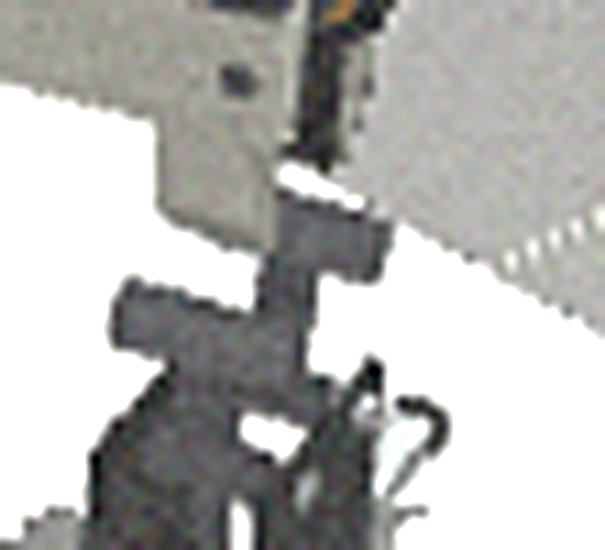

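The bars have not moved: (307,155) and (320,145) match their relaxed positions. The visible finger ends at about (309,147), above the bars, so I'll check where the fingertips are drawn against the reported TCP.

Run:
```python
from h import *
s=viewer.snapshot("scene")
for rv,p,w in[([-3.0639,-.68646,.0006],[.27696,-.5873,.1868],.046),([-3.133,.217,0],[.4587,-.2316,.2265],.045)]:
    y=rot(rv)[:,1]; print([proj(s,np.array(p)+y*k*w-[0,0,h]).round(0).tolist() for h in(0,-.03) for k in(-1,-1.4,1,1.4)])
a=cv2.imread("pics/s3.png")[50:115,275:365]; b=cv2.imread("pics/scene0.png")[15:80,390:465]
f=lambda i:cv2.convertScaleAbs(cv2.resize(i,(400,300),interpolation=cv2.INTER_CUBIC),alpha=2)
cv2.imwrite("pics/m.png",np.hstack([f(a),f(b)]))
```

```text
[[419.0, 88.0], [421.0, 91.0], [406.0, 74.0], [404.0, 72.0], [421.0, 77.0], [424.0, 80.0], [409.0, 64.0], [406.0, 62.0]]
[[307.0, 123.0], [304.0, 127.0], [323.0, 106.0], [326.0, 103.0], [308.0, 110.0], [305.0, 114.0], [325.0, 94.0], [328.0, 91.0]]
```

View pics/m.png

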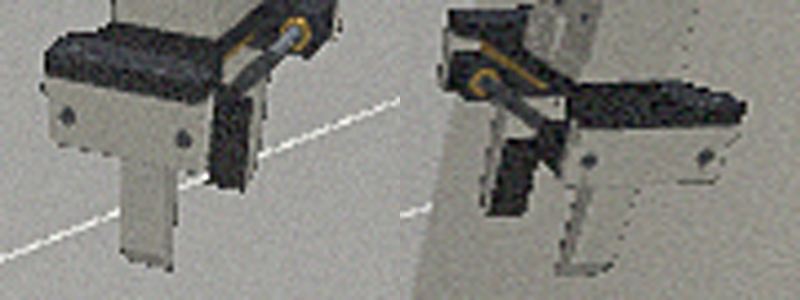

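The fingertips in the images sit about 41 mm above the reported TCP in all three pictures, while everything else I checked fits the calibration. So the stroke closed in air just above the bars. I'll reopen and descend about 41 mm further, in two stages with a force check between.

Request:
step_arm(plan=[[[0,-1,-8,0,0,0,91],[0,-1,-8,0,0,0,91],[0,-1,-8,0,0,0,91],[0,-1,-8,0,0,0,91],[0,-1,-4,0,0,0,91],[0,-1,5,0,0,0,91],[0,-1,15,0,0,0,91],[0,-1,24,0,0,0,91],[0,-1,30,0,0,0,91],[0,-1,34,0,0,0,91],[0,-1,36,0,0,0,91],[0,-1,36,0,0,0,91]]], newtons=10)

```text
t: 14.2
tool_pos: [0.46, -0.2302, 0.0785]
orientation: [-3.134, 0.217, 0.0]
wrist_force: [1.0, 0.1, 0.4]
width: 0.0911
gripper_force: 0.0
```

Run:
```python
from h import *
o=status.observe();print(o["t"],o["width"],o["wrist_force"]);goal([.4602,-.2299,.0738],-97.9)
```

```text
14.2 0.09112018262191011 [0.98440334 0.0981624  0.39484626]
shift mm [ 0.2 -0.3  4.7] turn deg [-0.  0. -0.]
```

Request:
step_arm(plan=[[[0,0,3,0,0,0,91],[0,0,4,0,0,0,85],[0,0,4,0,0,0,75],[0,0,4,0,0,0,66],[0,0,4,0,0,0,60],[0,0,4,0,0,0,55],[0,0,4,0,0,0,50]]], newtons=10)

```text
t: 14.9
tool_pos: [0.4605, -0.2303, 0.076]
orientation: [3.133, -0.217, 0.001]
wrist_force: [-2.6, 1.1, 6.7]
width: 0.0529
gripper_force: 4.6
```

Request:
step_arm(plan=[[[0,0,0,0,0,0,45],[0,0,0,0,0,0,40],[0,0,0,0,0,0,35],[0,0,0,0,0,0,32],[0,0,0,0,0,0,32]]], newtons=10)

```text
t: 15.4
tool_pos: [0.461, -0.2304, 0.076]
orientation: [3.133, -0.217, 0.003]
wrist_force: [-1.3, 1.5, 8.9]
width: 0.0351
gripper_force: 10.0
```

```bash
cat > meas.py <<'E'
from h import *
s=viewer.snapshot("scene"); o=status.observe();print(o["t"],o["width"].__round__(4),o["gripper_force"],o["wrist_force"].round(1))
O=np.array([.4760,-.1160]);ax=np.array([.138,.9905]);px=np.array([.9905,-.138])
g=cv2.cvtColor(s["pixels"],cv2.COLOR_BGR2GRAY).astype(np.float32)
for n,z,x in(("pad top .037",.037,.02),("stone .038",.038,-.02)):
    ys=np.arange(-.05,.125,.0025); P=np.array([proj(s,np.r_[O+px*x+ax*y,z]) for y in ys],np.float32)
    v=cv2.remap(g,P[None,:,0].copy(),P[None,:,1].copy(),cv2.INTER_LINEAR)[0]
    print(n,"-50..125/2.5mm",v.astype(int).tolist())
E
python3 meas.py
```

```text
15.45 0.035 9.99930739402771 [-1.1  1.5  9.1]
pad top .037 -50..125/2.5mm [59, 59, 63, 63, 65, 66, 64, 66, 63, 63, 66, 59, 45, 39, 34, 33, 31, 27, 32, 35, 34, 32, 25, 37, 58, 61, 58, 60, 80, 117, 115, 113, 112, 109, 110, 110, 111, 110, 112, 98, 102, 99, 100, 100, 94, 96, 100, 98, 95, 95, 97, 95, 95, 98, 94, 92, 93, 97, 98, 93, 62, 53, 55, 56, 59, 55, 71, 117, 117, 115]
stone .038 -50..125/2.5mm [43, 55, 61, 61, 63, 64, 65, 61, 61, 65, 63, 61, 65, 73, 52, 37, 35, 33, 31, 33, 35, 32, 27, 40, 57, 64, 83, 118, 115, 111, 111, 110, 109, 112, 110, 111, 111, 109, 110, 108, 99, 96, 95, 92, 97, 98, 99, 97, 96, 95, 92, 95, 98, 100, 98, 98, 99, 99, 97, 94, 78, 57, 60, 61, 58, 55, 60, 91, 114, 115]
```

Request:
step_arm(plan=[[[0,0,0,0,0,0,50],[0,0,0,0,0,0,66],[0,0,0,0,0,0,70],[0,0,0,0,0,0,70],[0,0,0,0,0,0,70],[0,0,0,0,0,0,60],[0,0,0,0,0,0,50],[0,0,0,0,0,0,42],[0,0,0,0,0,0,35],[0,0,0,0,0,0,32],[0,0,0,0,0,0,32],[0,0,0,0,0,0,32]]], newtons=10)

```text
t: 16.65
tool_pos: [0.4606, -0.2303, 0.0758]
orientation: [3.133, -0.217, 0.001]
wrist_force: [-1.8, 1.7, 9.8]
width: 0.0349
gripper_force: 10.0
```

```bash
python3 meas.py
```

```text
16.7 0.035 9.999227821826935 [-1.   1.5  9.5]
pad top .037 -50..125/2.5mm [58, 59, 62, 61, 59, 60, 58, 58, 60, 66, 64, 65, 62, 61, 67, 67, 63, 56, 64, 111, 62, 25, 32, 36, 30, 32, 34, 30, 32, 43, 61, 57, 64, 97, 111, 111, 110, 111, 111, 98, 102, 102, 101, 100, 98, 101, 100, 95, 94, 93, 95, 95, 95, 97, 96, 95, 96, 96, 99, 91, 55, 54, 58, 59, 55, 52, 71, 119, 113, 116]
stone .038 -50..125/2.5mm [47, 59, 63, 63, 62, 61, 59, 54, 62, 102, 119, 111, 87, 67, 63, 62, 63, 60, 58, 65, 64, 40, 34, 29, 30, 36, 33, 33, 28, 36, 72, 64, 75, 120, 113, 109, 109, 112, 112, 108, 99, 97, 94, 94, 98, 101, 98, 99, 98, 96, 95, 96, 99, 101, 99, 96, 96, 98, 100, 94, 69, 56, 55, 58, 64, 55, 61, 91, 116, 115]
```

Request:
step_arm(plan=[[[0,0,0,0,0,0,50],[0,0,0,0,0,0,66],[0,0,0,0,0,0,70],[0,0,0,0,0,0,70],[0,0,0,0,0,0,70],[0,0,0,0,0,0,60],[0,0,0,0,0,0,50],[0,0,0,0,0,0,42],[0,0,0,0,0,0,35],[0,0,0,0,0,0,32],[0,0,0,0,0,0,32],[0,0,0,0,0,0,32]]], newtons=10)

```text
t: 17.9
tool_pos: [0.4607, -0.2303, 0.0758]
orientation: [3.133, -0.217, 0.002]
wrist_force: [-1.1, 2.0, 9.0]
width: 0.0351
gripper_force: 10.0
```

Request:
step_arm(plan=[[[0,0,0,0,0,0,50],[0,0,0,0,0,0,66],[0,0,0,0,0,0,70],[0,0,0,0,0,0,70],[0,0,0,0,0,0,70],[0,0,0,0,0,0,60],[0,0,0,0,0,0,50],[0,0,0,0,0,0,42],[0,0,0,0,0,0,35],[0,0,0,0,0,0,32],[0,0,0,0,0,0,32],[0,0,0,0,0,0,32]]], newtons=10)

```text
t: 19.1
tool_pos: [0.4607, -0.2303, 0.0759]
orientation: [3.133, -0.217, 0.002]
wrist_force: [-2.5, 1.4, 10.3]
width: 0.0356
gripper_force: 10.0
```

```bash
python3 meas.py
```

```text
19.15 0.0353 9.999386966228485 [-2.1  1.6  9. ]
pad top .037 -50..125/2.5mm [59, 60, 61, 62, 60, 60, 60, 61, 63, 63, 64, 64, 62, 61, 61, 61, 63, 58, 59, 62, 100, 121, 118, 109, 90, 66, 61, 67, 88, 84, 73, 87, 79, 38, 31, 29, 32, 29, 26, 36, 64, 106, 104, 101, 99, 99, 97, 95, 94, 92, 96, 96, 98, 98, 97, 93, 93, 96, 98, 90, 60, 53, 54, 54, 55, 53, 73, 120, 118, 117]
stone .038 -50..125/2.5mm [42, 54, 60, 58, 59, 58, 60, 62, 62, 61, 59, 61, 62, 62, 63, 62, 62, 59, 57, 63, 90, 111, 114, 111, 95, 68, 60, 62, 62, 62, 63, 72, 71, 39, 31, 34, 38, 31, 30, 26, 56, 93, 98, 96, 99, 102, 98, 98, 97, 95, 94, 95, 96, 98, 97, 95, 96, 97, 95, 95, 71, 51, 54, 57, 59, 57, 61, 93, 117, 113]
```

Request:
step_arm(plan=[[[0,0,0,0,0,0,50],[0,0,0,0,0,0,66],[0,0,0,0,0,0,70],[0,0,0,0,0,0,70],[0,0,0,0,0,0,70],[0,0,0,0,0,0,60],[0,0,0,0,0,0,50],[0,0,0,0,0,0,42],[0,0,0,0,0,0,35],[0,0,0,0,0,0,32],[0,0,0,0,0,0,32],[0,0,0,0,0,0,32]]], newtons=10)

```text
t: 20.35
tool_pos: [0.4607, -0.2303, 0.0759]
orientation: [3.133, -0.217, 0.002]
wrist_force: [-2.0, 1.4, 10.0]
width: 0.0352
gripper_force: 10.0
```

Request:
step_arm(plan=[[[0,0,0,0,0,0,50],[0,0,0,0,0,0,66],[0,0,0,0,0,0,70],[0,0,0,0,0,0,70],[0,0,0,0,0,0,70],[0,0,0,0,0,0,64],[0,0,0,0,0,0,60],[0,0,0,0,0,0,56],[0,0,0,0,0,0,52],[0,0,0,0,0,0,48],[0,0,0,0,0,0,44],[0,0,0,0,0,0,40],[0,0,0,0,0,0,36],[0,0,0,0,0,0,32],[0,0,0,0,0,0,32],[0,0,0,0,0,0,32]]], newtons=10)

```text
t: 21.95
tool_pos: [0.4607, -0.2303, 0.076]
orientation: [3.133, -0.217, 0.002]
wrist_force: [-3.4, 1.7, 10.8]
width: 0.0352
gripper_force: 10.0
```

```bash
python3 meas.py
```

```text
22.0 0.0352 9.999607801437378 [-2.7  1.6 10.8]
pad top .037 -50..125/2.5mm [61, 61, 57, 60, 61, 63, 63, 63, 63, 65, 62, 60, 62, 63, 62, 60, 62, 61, 60, 57, 62, 64, 63, 62, 60, 60, 60, 53, 78, 119, 114, 112, 112, 114, 111, 99, 68, 59, 64, 65, 70, 64, 64, 59, 71, 99, 101, 99, 100, 99, 99, 96, 91, 93, 97, 96, 95, 97, 96, 93, 92, 97, 99, 97, 61, 49, 71, 119, 115, 113]
stone .038 -50..125/2.5mm [42, 57, 62, 61, 60, 60, 59, 62, 62, 59, 60, 59, 60, 62, 64, 60, 61, 61, 61, 62, 59, 66, 109, 107, 89, 111, 115, 112, 112, 113, 112, 101, 109, 113, 112, 105, 86, 64, 61, 61, 63, 63, 77, 116, 81, 83, 94, 92, 95, 99, 100, 101, 100, 94, 94, 96, 100, 102, 99, 97, 97, 98, 99, 95, 71, 54, 62, 92, 116, 116]
```

The stone has reached the stop, its far edge going from about 98 to 109 mm. One more slow stroke at 14 N should make the grip firm.

Request:
step_arm(plan=[[[0,0,0,0,0,0,50],[0,0,0,0,0,0,66],[0,0,0,0,0,0,70],[0,0,0,0,0,0,70],[0,0,0,0,0,0,70],[0,0,0,0,0,0,66],[0,0,0,0,0,0,63],[0,0,0,0,0,0,61],[0,0,0,0,0,0,59],[0,0,0,0,0,0,57],[0,0,0,0,0,0,55],[0,0,0,0,0,0,53],[0,0,0,0,0,0,51],[0,0,0,0,0,0,49]]], newtons=14)

```text
t: 23.4
tool_pos: [0.46, -0.2302, 0.0761]
orientation: [3.133, -0.218, -0.0]
wrist_force: [-4.9, 3.3, 15.2]
width: 0.0537
gripper_force: 14.0
```

Request:
step_arm(plan=[[[0,0,0,0,0,0,47],[0,0,0,0,0,0,45],[0,0,0,0,0,0,44],[0,0,0,0,0,0,44],[0,0,0,0,0,0,44],[0,0,0,0,0,0,44]]], newtons=15)

```text
t: 24.0
tool_pos: [0.4602, -0.2303, 0.0767]
orientation: [3.133, -0.217, 0.0]
wrist_force: [-5.9, 2.9, 19.0]
width: 0.0456
gripper_force: 15.0
```

```bash
python3 meas.py
python3 - <<'E'
from h import *
# jar check in top view (arm is away from it): lid/green mask near its place; bystanders vs first picture
s=viewer.snapshot("top");i=s["pixels"];a=cv2.imread("pics/top0.png")
print("exp",proj(s,[.543,.398,.105]),proj(s,[.543,.398,0]))
d=cv2.absdiff(i,a).max(2)[130:240,0:95]; m=(d>40).astype(np.uint8)
n,_,st,c=cv2.connectedComponentsWithStats(m); print([(st[k].tolist(),(c[k]+[0,130]).round(1).tolist()) for k in range(1,n) if st[k][4]>20])
h=cv2.cvtColor(i[130:240,0:95],cv2.COLOR_BGR2HSV);g=cv2.inRange(h,(45,90,40),(85,255,255));v,u=np.nonzero(g);print("green",len(u),u.mean() if len(u) else 0,v.mean()+130 if len(u) else 0)
E
```

```text
24.05 0.0456 14.99966561794281 [-5.9  2.9 17.8]
pad top .037 -50..125/2.5mm [60, 59, 58, 62, 62, 61, 65, 63, 63, 62, 62, 61, 60, 61, 63, 61, 60, 63, 60, 60, 63, 61, 60, 62, 62, 58, 59, 57, 78, 119, 115, 115, 109, 113, 115, 117, 108, 88, 58, 58, 61, 56, 63, 65, 72, 100, 103, 99, 100, 99, 97, 96, 95, 96, 96, 95, 94, 95, 95, 95, 94, 98, 98, 96, 60, 47, 73, 121, 115, 114]
stone .038 -50..125/2.5mm [44, 58, 63, 63, 64, 64, 64, 59, 59, 58, 61, 63, 60, 60, 62, 60, 55, 60, 63, 60, 58, 67, 112, 109, 89, 110, 117, 116, 114, 112, 112, 112, 110, 112, 111, 113, 111, 95, 69, 62, 60, 63, 76, 113, 79, 84, 95, 94, 98, 102, 101, 100, 98, 96, 94, 95, 99, 100, 97, 96, 100, 100, 101, 94, 70, 55, 62, 91, 116, 115]
exp [ 11.20449639 183.64953836] [ 35.93000326 187.71763564]
[([3, 43, 44, 25, 877], [25.4, 185.5])]
green 101 12.178217821782178 184.78217821782178
```

Request:
step_arm(plan=[[[0,0,0,0,0,0,44],[0,0,0,0,0,0,44],[0,0,0,0,0,0,44],[0,0,0,0,0,0,44],[0,0,0,0,0,0,44]]], newtons=15)

```text
t: 24.6
tool_pos: [0.4602, -0.2303, 0.0766]
orientation: [3.133, -0.217, 0.0]
wrist_force: [-5.9, 3.4, 17.9]
width: 0.0458
gripper_force: 15.0
```

The width has settled at 45.8 mm against a target of 44 mm at 15 N, so the pad springs are carrying the load. The jar's lid shows at (12,185), where an upright jar should be. I'm handing in the job.

```bash
python3 -c "
from rig import ticket
print(ticket.finish_job())"
```

```text
the job is handed in; nothing more can be done
None
```

I handed the job in at about 24.6 s with the jar upright on the bare counter and the stone pumped up against the stop, still squeezing the levers at 15 N; the hand-in returned no verdict, and the pad press of about 5 to 6 mm is worked out from the grip force, not measured.

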